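# Pin the retaining bar over a wooden artefact

## Robot

A 6-joint arm with a two-finger parallel gripper is mounted at the origin on the work surface. World frame = base frame: x ahead of the robot, y to its left, z up, the work surface at z = 0. Lengths are in m, angles in rad, forces in N, time in s.
With the tool pointing down it reaches from about 0.375 to 0.975 m from the base axis. Payload 3.8 kg.
Tool frame: the origin (TCP) lies midway between the tips of the shut fingers; the grasp point (between the pads) lies 19 mm behind it; z points along the fingers, y is the line along which they close (so a half turn about z gives the same grasp; the last joint's range is limited). The gripper opens to 85 mm and grips with 20 to 120 N. Pads are 22 mm wide; open, the fingers measure 114 mm over their backs; the gripper's body (76 mm by 85 mm) begins 54 mm behind the grasp point. The pads swing forward as they close: fully open they stand 13 mm farther back than shut.
Start: joints at [1.235, 0.264, 1.604, -0, 1.274, -0.037], TCP at [0.199, 0.645, 0.231] pointing down, gripper open.
Joint ranges: [-2.63, 2.63], [-0.94, 2.18], [0.31, 2.57], [-1.31, 4.45], [0, 2.66], [-2.55, 2.55]. Speed limits (rad/s): [2.57, 2.57, 3.14, 3.14, 3.14, 3.14].

## Interface

Orientations are given as a rotation vector (axis times angle).
In Python, from workcell import sensors, viewer, job gives the robot as it stands.
- The arm moves only by the shell command python3 -m inch 'ROWS' [FORCE]. ROWS is JSON, one flat list of numbers, 7 for each row, row after row: the shift along the tool's x, y, z in mm, then the turn, a rotation vector about the tool's x, y, z in degrees, then the finger opening in mm, from 0 to 85.4. A call has exactly 8 rows; each row shifts and turns the commanded pose from where the row before left it, along the tool's axes as they then stand; what a row does not reach is not made up. A row lasts 1/10 s, in which the tool goes at most 50 mm and 8.59 degrees, less where a joint would pass 70% of its speed; a pose out of reach is approached as far as the arm can. A call is refused whole if a number of a shift passes 50 or a number of a turn 8.59, either way. A call with a gripper value outside its range is refused whole. The fingers move at their own pace and stop on an object; FORCE is the grip in N (left out, the last holds). Time passes only in rows, so rows that do not move let the fingers close, or fill a call up. It gives the time, the measured TCP pose, the force, the opening and the grip force at its end, in the units of the state.
- sensors.read_state(): the state, without advancing time (a new reading comes with each control period).
- viewer.read_camera(name): name is "side" or "top"; returns the picture (384x512x3 uint8, red, green, blue); there is no depth.
- viewer.camera_params(name): a dict with "K" (3x3 intrinsics, pixels), "world_to_cam" (4x4, takes a point from world to camera coordinates). Camera axes: x right, y down, z forward; pixel columns grow to the right and rows downward; lengths in m; the calibration is good to about 2 mm. A picture is of the moment at which its call begins. camera_params takes no time and is no camera call.
- job.finish_job(): hands the job in; it is judged then, once.
The state is a dict: "time": time; "q": joint angles; "joint_vel": joint speeds; "joint_torque": joint torques, N m; "tool_pos": TCP position; "tcp_rot": TCP orientation; "wrist_force": force on the tool from outside, world axes, zero at the start; "torque": the same for the moment, N m; "width": opening from 0.0 (shut) to 1.0 (fully open); "grip_force": force on a finger pad.
Only numpy, scipy, OpenCV 4.12 (cv2) and the standard library are available. Lean on these libraries where they do the work, as an engineer would, in place of code of your own. Each camera call takes 0.05 s, during which the arm holds its last target. There are 200 camera calls.

## Task

Swing the open retaining bar back across the painted wooden artefact until the eye at its end lies over the brass latch shoe, then thread the blue-handled pin down through the eye and the shoe's hole and seat it fully home, and let go. The two holes have to be lined up by feel: press only gently with the pin, never with force, and do not disturb the artefact, the other pins or the things around.

Things in the scene. Friction and masses are not known exactly. Their poses are not given: they have to be found in the camera images.
- cradle: white laminate board 240 x 280 x 18 mm, fixed; origin at the centre of its underside on the bench; x from the latch side (-x, towards the robot) to the bar's pivot (+x), z up. The bar's vertical pivot axis is at cradle x = +100 mm, y = 0. The artefact lies on foam pads along cradle y, within 60 mm of the y axis, its top 44 mm above the bench. Bar, pivot post and latch shoe belong to it
- latch_nominal (a point): nominal place of the latch shoe's hole: cradle x = -100, y = 0 mm, at the shoe's top, 55 mm above the bench. The shoe is a brass block 36 (cradle x) x 64 mm (y), clamped firmly on a rail: its hole truly lies anywhere up to 10 mm either side of this point along cradle y (not x). Hole vertical, 11.2 mm wide, slightly chamfered, 30 mm deep, covered once the bar lies over it
- eye (a point): centre of the eye's hole at the TOP face of the bar's end, 72 mm above the bench, 200 mm from the pivot. The eye is a block 36 x 36 x 16 mm with a vertical through hole 11.2 mm wide, slightly chamfered; its underside runs 1 mm above the shoe. The aluminium bar is 24 mm wide, 16 mm thick (56 to 72 mm above the bench); push it on the side faces of bar or eye
- bar (a joint): swing angle of the bar about its vertical pivot, rad: 0 with the eye over latch_nominal, positive when open towards cradle +y (eye at cradle x = 100 - 200 cos q, y = 200 sin q mm). Turns from -0.12 to 1.1, with no stop at the aligned angle; needs about 2 N at the eye and stays where it is left. A pin in the eye drags the bar along
- pin_center (a point): mid-point of the blue-handled pin, 80 mm long, upright in one of three loose pockets, 60 mm apart, of the pin block: the flat underside of its handle (above: round, 22 mm across, 40 mm tall), where the steel shaft begins (below: 10 mm across, 40 mm long, chamfered tip). z towards the handle. Home: handle's underside on the eye's top face. About 60 g
- pin: the same blue-handled pin; origin at the centre of its tip, 40 mm below its mid-point, z axis towards the handle
- pin_red_center (a point): another, thicker pin (14 mm shaft, does not fit) with a red handle, same handle size, same block; leave it. Mid-point, under its handle
- pin_grey_center (a point): another, thicker pin (14 mm shaft, does not fit) with a grey handle, same handle size, same block; leave it. Mid-point, under its handle
- rack: wooden pin block 180 x 56 x 50 mm, fixed; origin at the centre of its underside, x axis along the row of pockets (44 mm deep, 17 mm wide)
- artefact_center (a point): painted wooden artefact, about 265 x 76 x 16 mm, loose on the foam pads of the cradle; point at its centre
- jar_center (a point): small closed jar, 56 mm across, 75 mm tall, a bystander; point at its centre
- tweezers: steel tweezers lying on the bench, 120 mm long, a bystander; origin at their centre on the bench
- brush: small brush lying on the bench, 170 mm long, a bystander; origin on its underside
- swab_cup: white cup, 70 mm across, 80 mm tall, a bystander; origin at the centre of its underside
Things that resemble listed ones, but are neither listed nor needed, are in the scene too. Of the things that look like the pin, the smaller one is meant.

How it is judged:
On the way, in this order (a step that is already met when the one before it is completed fails the run):
1. the bar has been swung across until its eye lies over the latch shoe (within 0.09 rad, 18 mm, of the nominal place) (value of joint bar between -0.09 and 0.09 rad), for 0.2 s.
2. the pin is through the eye and well down in the latch shoe's hole (horizontal distance between pin_center and eye below 0.004 m and z of pin_center in the frame of eye below 0.005 m), for 0.1 s.
At the end, for the whole second after the job is handed in: the bar is across the artefact (within 0.065 rad of its nominal closed angle) and the blue pin stands upright (within 0.08 rad), at rest, in the eye and the latch shoe, its handle's underside within 2.5 mm of the eye's top face and within 3 mm of the eye's axis, released (horizontal distance between pin_center and eye below 0.003 m and z of pin_center in the frame of eye between -0.003 and 0.0025 m and angle between pin's own z axis and vertical below 0.08 rad and value of joint bar between -0.065 and 0.065 rad and linear speed of pin below 0.01 m/s); the robot touches nothing.
It fails at once if the pin is pressed against the eye, latch shoe or cradle with more than 40 N (contact force between pin and cradle above 40 N).
It fails at once if the artefact is moved by more than 10 mm (distance of artefact_center from where it was at the start of the episode above 0.01 m).
It fails at once if another pin is moved by more than 20 mm (distance of any of pin_red_center, pin_grey_center from where it was at the start of the episode above 0.02 m).
It fails at once if jar, tweezers, brush or cup are moved by more than 30 mm (distance of any of jar_center, tweezers, brush, swab_cup from where it was at the start of the episode above 0.03 m).
It also fails if it takes over 72 s, if anything falls off the work surface, if the arm or the gripper's body presses on something with over 40 N, if the wrist force passes 120 N, or if a joint passes its speed limit or range.

## Working session

There is one attempt and no reset: what is moved stays moved. The work goes in short steps, Python scripts to look and compute and a shell command to move; the robot and the scene stay as the last step left them, time stands still between calls to the robot, and variables do not carry over. Pictures are saved under pics/ and viewed, at most 10 in all, crops included, and the job is handed in when it is done.

```bash
mkdir -p pics; ls; cat > h.py <<'E'
import numpy as np, cv2
from workcell import sensors, viewer, job
def pic(n,f):
    im=viewer.read_camera(n); cv2.imwrite('pics/'+f,im[:,:,::-1]); return im
def ray(n,u,v,z):
    p=viewer.camera_params(n);K=np.array(p['K']);T=np.array(p['world_to_cam'])
    R,t=T[:3,:3],T[:3,3]; c=-R.T@t; d=R.T@np.linalg.inv(K)@[u,v,1]
    return (c+d*(z-c[2])/d[2])
def proj(n,P):
    p=viewer.camera_params(n);K=np.array(p['K']);T=np.array(p['world_to_cam'])
    q=K@(T[:3,:3]@np.array(P)+T[:3,3]); return q[:2]/q[2]
E
python3 - <<'E'
from h import *
a=pic('top','t0.png');b=pic('side','s0.png')
for n in('top','side'):
    T=np.array(viewer.camera_params(n)['world_to_cam']);print(n,-T[:3,:3].T@T[:3,3],viewer.camera_params(n)['K'])
s=sensors.read_state();print(s)
E
```

```text
pics
top [0.29612842 0.03019524 1.45063717] [[451.68871403   0.         253.95189468]
 [  0.         451.68871403 194.12245019]
 [  0.           0.           1.        ]]
side [ 0.32640707 -0.78009536  0.62244093] [[398.54631732   0.         258.74447966]
 [  0.         398.54631732 195.47841833]
 [  0.           0.           1.        ]]
{'time': 0.1, 'q': array([ 1.23508690e+00,  2.64663673e-01,  1.60524457e+00,  2.05748492e-05,
        1.27369821e+00, -3.68927143e-02]), 'joint_vel': array([-1.01916220e-03, -2.71539085e-03, -1.84051024e-03,  5.76115588e-04,
       -5.55941890e-05, -6.19536406e-04]), 'joint_torque': array([-7.30283627e-04, -5.16712904e+01, -3.68586838e+01, -8.16116540e-05,
        6.46748915e-03,  2.25232398e-06]), 'tool_pos': array([0.19848545, 0.64446577, 0.2300922 ]), 'tcp_rot': array([-4.67586577e-01, -3.10620228e+00,  3.10241991e-03]), 'wrist_force': array([ 0.385383  , -0.06565383,  0.027948  ]), 'torque': array([-0.00851895,  0.01496904, -0.00466818]), 'grip_force': 0.0, 'width': 1.0037273861358786}
```

View pics/t0.png

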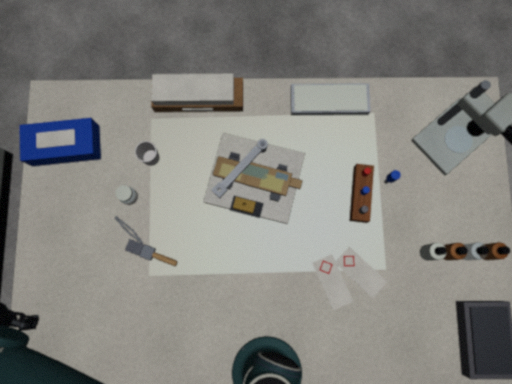

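View pics/s0.png

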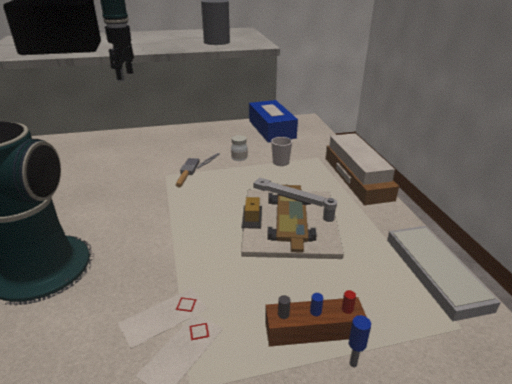

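Top: the board is around (255,178), with the bar running from its pivot at (263,146) to the eye at (221,190). The shoe is at (246,206), the rack at (362,193), and the red, blue and grey pins at (367,171), (365,190) and (363,209). There are two blue candidates: (365,190), upright in the block, and (393,176), a bigger handle standing off the block (side view 360,333). The one in the block is smaller and sits in a pocket, so it fits the description; I'll confirm it in a crop.

```bash
python3 - <<'E'
from h import *
a=cv2.imread('pics/t0.png');b=cv2.imread('pics/s0.png')
A=cv2.resize(a[125:230,200:310],None,fx=5,fy=5,interpolation=cv2.INTER_CUBIC)[:520]
B=cv2.resize(a[150:230,340:405],(243,299),interpolation=cv2.INTER_CUBIC)
C=cv2.resize(b[280:375,255:385],(243,178),interpolation=cv2.INTER_CUBIC)
o=np.zeros((520,795,3),np.uint8);o[:,:550]=A;o[:299,552:]=B;o[300:478,552:]=C
cv2.imwrite('pics/c0.png',o)
hsv=cv2.cvtColor(a,cv2.COLOR_BGR2HSV)
def blobs(m,n):
    k,l,s,c=cv2.connectedComponentsWithStats(m.astype(np.uint8))
    for i in range(1,k):
        if s[i,4]>12: print(n,s[i],c[i].round(1))
H,S,V=[hsv[:,:,i].astype(int) for i in range(3)]
blobs((abs(H-115)<12)&(S>150)&(V>60),'blue top')
blobs(((H<5)|(H>174))&(S>170)&(V>80),'red top')
hs=cv2.cvtColor(b,cv2.COLOR_BGR2HSV);H,S,V=[hs[:,:,i].astype(int) for i in range(3)]
blobs((abs(H-115)<12)&(S>150)&(V>40),'blue side')
E
```

```text
blue top [  20  119   74   43 1944] [ 56.7 139.8]
blue top [390 171  10   9  65] [394.6 174.9]
blue top [362 187   7   7  34] [365.2 189.9]
red top [364 168   7   7  38] [366.9 170.6]
blue side [250 100  47  41 776] [275.  118.4]
blue side [312 294  11   9  71] [317.1 297.6]
blue side [353 316  18  35 261] [361.8 326.9]
```

View pics/c0.png

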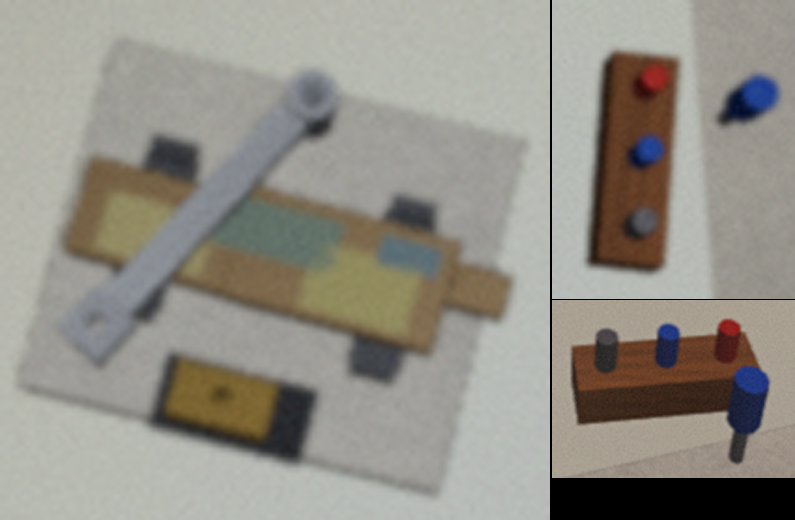

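The crop shows the latch shoe's hole uncovered at about (243.8,203.4) and the eye hole at about (219,188.3). The blue pin in the block's middle pocket at (365,190) is confirmed as the small one; the other has a much larger handle and stands outside.

```bash
cat > m.py <<'E'
from h import *
g=lambda x,y:(200+(x+.5)/5-.5,125+(y+.5)/5-.5)
C=[ray('top',*g(*p),.018)[:2] for p in((18,388),(115,40),(526,138),(437,495))] # latch/left(+y), pivot/left, pivot/right, latch/right
c=np.mean(C,0); print('board c',c,[np.linalg.norm(C[i]-C[(i+1)%4]).round(4) for i in range(4)])
ex=(C[1]-C[0])+(C[2]-C[3]); ex/=np.linalg.norm(ex); ey2=(C[0]-C[3])+(C[1]-C[2]);ey2/=np.linalg.norm(ey2)
yaw=(np.arctan2(ex[1],ex[0])+np.arctan2(-ey2[0],ey2[1]))/2
ex=np.array([np.cos(yaw),np.sin(yaw)]);ey=np.array([-ex[1],ex[0]])
print('yaw',np.degrees(yaw)); loc=lambda P:np.array([(P-c)@ex,(P-c)@ey])*1e3
hole=ray('top',*g(221,394),.055)[:2];eye=ray('top',*g(97,319),.072)[:2]
print('hole',hole,loc(hole),'eye',eye,loc(eye));piv=c+.1*ex;print('pivot',piv, 'piv seen',loc(ray('top',*g(313,92),.08)[:2]))
d=eye-piv;print('r',np.linalg.norm(d),'q',np.degrees(np.arctan2(loc(eye)[1],100-loc(eye)[0])))
for n,u in(('blue',(365.2,189.9)),('red',(366.9,170.6)),('grey',(363,209))):print(n,ray('top',*u,.088))
print('big',ray('top',394.6,174.9,.1), 'cup',ray('top',148,152,.08),'jar',ray('top',126,194,.075))
print('blue side',ray('side',317.1,297,.088))
R=cv2.Rodrigues(sensors.read_state()['tcp_rot'])[0];print(R)
E
python3 m.py
```

```text
board c [0.60792452 0.03246526] [np.float64(0.2402), np.float64(0.2783), np.float64(0.2426), np.float64(0.2771)]
yaw -14.658343538743338
hole [0.51600234 0.06585865] [-97.38064842   9.0451669 ] eye [0.56097689 0.14244781] [-73.25117283  94.52251626]
pivot [0.70466972 0.0071598 ] piv seen [99.40224753 -0.2709754 ]
r 0.19735874686694543 q 28.616035214829306
blue [ 0.55047119 -0.30738029  0.088     ]
red [ 0.61110947 -0.31558243  0.088     ]
grey [ 0.49137355 -0.29781115  0.088     ]
big [ 0.59432945 -0.3964756   0.1       ] cup [0.67708367 0.36556552 0.08      ] jar [0.54450685 0.4301705  0.075     ]
blue side [ 0.54761464 -0.30852092  0.088     ]
[[-9.55683695e-01  2.94394649e-01 -6.81998615e-04]
 [ 2.94395424e-01  9.55681821e-01 -1.89489917e-03]
 [ 9.39255032e-05 -2.01170151e-03 -9.99997972e-01]]
```

```bash
cat >> h.py <<'E'
def go(x,y,z,yaw=None,n=8):
    "tool-frame shift (mm) and turn (deg) from the measured pose to a target with the tool down, tool x at yaw"
    s=sensors.read_state();R=cv2.Rodrigues(s['tcp_rot'])[0];d=R.T@(np.array([x,y,z])-s['tool_pos'])*1e3
    from scipy.spatial.transform import Rotation as Ro
    w=np.radians(yaw if yaw is not None else np.degrees(np.arctan2(R[1,0],R[0,0])))
    c,t=np.cos(w),np.sin(w);G=np.array([[c,t,0],[t,-c,0],[0,0,-1]])
    r=np.degrees(Ro.from_matrix(R.T@G).as_rotvec())
    print('t',round(s['time'],2),'pos',s['tool_pos'].round(4),'yaw',np.degrees(np.arctan2(R[1,0],R[0,0])).round(2),'F',s['wrist_force'].round(1),'w',round(s['width'],3),'gf',round(s['grip_force'],1))
    print('shift',d.round(1),'turn',r.round(2),'| per row of',n,(d/n).round(2),(r/n).round(2))
E
python3 -m inch '[-35.2,-26.6,0,0,0,0,85,-35.2,-26.6,0,0,0,0,85,-35.2,-26.6,0,0,0,0,85,-35.2,-26.6,0,0,0,0,85,-35.2,-26.6,0,0,0,0,85,-35.2,-26.6,0,0,0,0,85,-35.2,-26.6,0,0,0,0,85,-35.2,-26.6,0,0,0,0,85]' 20
python3 -m inch '[-35.2,-26.6,0,0,0,0,85,-35.2,-26.6,0,0,0,0,85,-35.2,-26.6,0,0,0,0,85,-35.2,-26.6,0,0,0,0,85,-35.2,-26.6,0,0,0,0,85,-35.2,-26.6,0,0,0,0,85,0,0,0,0,0,8.5,85,0,0,0,0,0,8.5,85]'
python3 -c "
from h import *
go(.56,.1435,.14,136.7)"
```

```text
time: 0.9
tool_pos: [0.4056, 0.3571, 0.2309]
tcp_rot: [-0.467, -3.106, 0.001]
wrist_force: [1.1, 0.1, -0.2]
width: 0.993
grip_force: 0.0
time: 1.7
tool_pos: [0.5605, 0.1423, 0.2305]
tcp_rot: [-0.935, -2.998, 0.001]
wrist_force: [-0.5, 0.9, 0.2]
width: 0.994
grip_force: 0.0
t 1.7 pos [0.5605 0.1423 0.2305] yaw 145.36 F [-0.5  0.9  0.2] w 0.994 gf 0.0
shift [ 1.   0.8 90.5] turn [-0.06 -0.05  8.66] | per row of 8 [ 0.12  0.1  11.31] [-0.01 -0.01  1.08]
```

```bash

python3 -m inch '[0.1,0.1,22,0,0,1.1,85,0.1,0.1,22,0,0,1.1,85,0.1,0.1,22,0,0,1.1,85,0.1,0.1,22,0,0,1.1,85,0.1,0.1,22,0,0,1.1,85,0.1,0.1,22,0,0,1.1,85,0.1,0.1,22,0,0,1.1,85,0.1,0.1,22,0,0,1.1,85]' 20
python3 -m inch '[0,0,2,0,0,0,85,0,0,0,0,0,0,30,0,0,0,0,0,0,30,0,0,0,0,0,0,30,0,0,0,0,0,0,30,0,0,0,0,0,0,30,0,0,0,0,0,0,30,0,0,0,0,0,0,30]'
python3 - <<'E'
from h import *
go(.56,.1435,.052,136.7);pic('top','t1.png');pic('side','s1.png')
E
```

```text
time: 2.5
tool_pos: [0.5594, 0.1452, 0.054]
tcp_rot: [-1.15, -2.923, 0.001]
wrist_force: [1.4, 0.7, -0.3]
width: 0.995
grip_force: 0.0
time: 3.3
tool_pos: [0.5607, 0.1453, 0.0549]
tcp_rot: [1.15, 2.922, 0.001]
wrist_force: [-2.1, -1.3, 6.8]
width: 0.418
grip_force: 22.4
t 3.3 pos [0.5607 0.1453 0.0549] yaw 137.05 F [-2.1 -1.3  6.8] w 0.418 gf 22.4
shift [-0.7 -1.8  2.9] turn [0.08 0.06 0.35] | per row of 8 [-0.09 -0.22  0.36] [0.01 0.01 0.04]
```

```bash

python3 -m inch '[-0.1,-5.7,-0.3,0,0,-1.64,30,-0.1,-5.7,-0.3,0,0,-1.64,30,-0.1,-5.7,-0.3,0,0,-1.64,30,-0.1,-5.7,-0.3,0,0,-1.64,30,-0.1,-5.7,0,0,0,-1.64,30,-0.1,-5.7,0,0,0,-1.64,30,-0.1,-5.7,0,0,0,-1.64,30,-0.1,-5.7,0,0,0,-1.64,30]' 20
python3 -m inch '[-0.1,-5.7,0,0,0,-1.64,30,-0.1,-5.7,0,0,0,-1.64,30,-0.1,-5.7,0,0,0,-1.64,30,-0.1,-5.7,0,0,0,-1.64,30,-0.1,-5.7,0,0,0,-1.64,30,-0.1,-5.7,0,0,0,-1.64,30,-0.1,-5.7,0,0,0,-1.64,30,-0.1,-5.7,0,0,0,-1.64,30]'
python3 - <<'E'
from h import *
piv=np.array([.70467,.00716]);s=sensors.read_state();d=s['tool_pos'][:2]-piv
print(np.degrees(np.arctan2(d[1],d[0])),np.linalg.norm(d))
a=np.radians(180-14.66-2.58)
go(piv[0]+.2*np.cos(a),piv[1]+.2*np.sin(a),.055,162.76)
E
```

```text
time: 4.2
tool_pos: [0.5329, 0.1091, 0.0549]
tcp_rot: [-0.807, -3.036, -0.002]
wrist_force: [-3.2, 2.8, 0.0]
width: 0.414
grip_force: 21.0
time: 5.0
tool_pos: [0.5141, 0.0675, 0.0549]
tcp_rot: [-0.454, -3.107, -0.002]
wrist_force: [-4.6, 4.1, 4.7]
width: 0.419
grip_force: 20.1
162.446493926829 0.19990563072235415
t 5.0 pos [0.5141 0.0675 0.0549] yaw 163.39 F [-4.6  4.1  4.7] w 0.419 gf 20.1
shift [ 0.1 -1.1 -0.1] turn [ 0.06 -0.13  0.63] | per row of 8 [ 0.01 -0.14 -0.01] [ 0.01 -0.02  0.08]
```

```bash

python3 -m inch '[0,-1,0,0,0,0,30,0,0,0,0,0,0,30,0,0,0,0,0,0,30,0,0,0,0,0,0,30,0,0,0,0,0,0,30,0,0,0,0,0,0,30,0,0,0,0,0,0,30,0,0,0,0,0,0,30]' 20
python3 -c "
from h import *
go(.55,-.3075,.2,162.8)"
python3 -m inch '[0,0,0,0,0,0,50,0,0,0,0,0,0,85,0,0,0,0,0,0,85,0,0,0,0,0,0,85,0,0,-20,0,0,0,85,0,0,-40,0,0,0,85,0,0,-40,0,0,0,85,0,0,-40,0,0,0,85]'
python3 - <<'E'
from h import *
go(.55,-.3075,.2,170,10)
E
```

```text
time: 5.8
tool_pos: [0.5139, 0.0662, 0.0549]
tcp_rot: [-0.455, -3.106, -0.001]
wrist_force: [-5.8, 1.1, 5.4]
width: 0.418
grip_force: 19.7
t 5.8 pos [0.5139 0.0662 0.0549] yaw 163.32 F [-5.8  1.1  5.4] w 0.418 gf 19.7
shift [-141.6 -347.6 -145.5] turn [ 0.01 -0.12  0.52] | per row of 8 [-17.7  -43.45 -18.18] [ 0.   -0.01  0.07]
time: 6.6
tool_pos: [0.5147, 0.0656, 0.1957]
tcp_rot: [-0.456, -3.108, 0.0]
wrist_force: [0.7, 0.0, -0.9]
width: 0.997
grip_force: 0.0
t 6.6 pos [0.5147 0.0656 0.1957] yaw 163.32 F [ 0.7  0.  -0.9] w 0.997 gf 0.0
shift [-140.9 -347.2   -4.3] turn [-0.01 -0.02 -6.68] | per row of 10 [-14.09 -34.72  -0.43] [-0.   -0.   -0.67]
```

```bash

python3 -m inch '[-14.1,-34.7,0,0,0,0,70,-14.1,-34.7,0,0,0,0,70,-14.1,-34.7,0,0,0,0,70,-14.1,-34.7,0,0,0,0,70,-14.1,-34.7,0,0,0,0,70,-14.1,-34.7,0,0,0,0,70,-14.1,-34.7,0,0,0,0,70,-14.1,-34.7,0,0,0,0,70]'
python3 -m inch '[-14.1,-34.7,0,0,0,0,70,-14.1,-34.7,0,0,0,0,70,0,0,10,0,0,-4.1,70,0,0,10,0,0,-4.1,70,0,0,10,0,0,0,70,0,0,10,0,0,0,70,0,0,0,0,0,0,70,0,0,0,0,0,0,70]'
python3 - <<'E'
from h import *
go(.55,-.3075,.058,171.5,8)
t=pic('top','t2.png')[:,:,::-1];b=pic('side','s2.png')[:,:,::-1]
A=cv2.resize(t[125:230,200:310],None,fx=5,fy=5,interpolation=cv2.INTER_CUBIC)[:520]
C=cv2.resize(b[215:350,265:380],(243,285),interpolation=cv2.INTER_CUBIC)
o=np.zeros((520,795,3),np.uint8);o[:,:550]=A;o[:285,552:]=C
cv2.imwrite('pics/c2.png',o)
E
```

```text
time: 7.4
tool_pos: [0.5433, -0.2343, 0.1945]
tcp_rot: [0.456, 3.108, -0.0]
wrist_force: [-0.2, -0.4, 0.8]
width: 0.82
grip_force: 0.0
time: 8.2
tool_pos: [0.5503, -0.3068, 0.1541]
tcp_rot: [-0.232, -3.132, -0.0]
wrist_force: [-0.2, -0.5, 0.2]
width: 0.817
grip_force: 0.0
t 8.2 pos [ 0.5503 -0.3068  0.1541] yaw 171.51 F [-0.2 -0.5  0.2] w 0.817 gf 0.0
shift [ 0.1 -0.8 96.1] turn [ 0.02 -0.04  0.01] | per row of 8 [ 1.000e-02 -1.000e-01  1.202e+01] [ 0. -0.  0.]
```

View pics/c2.png

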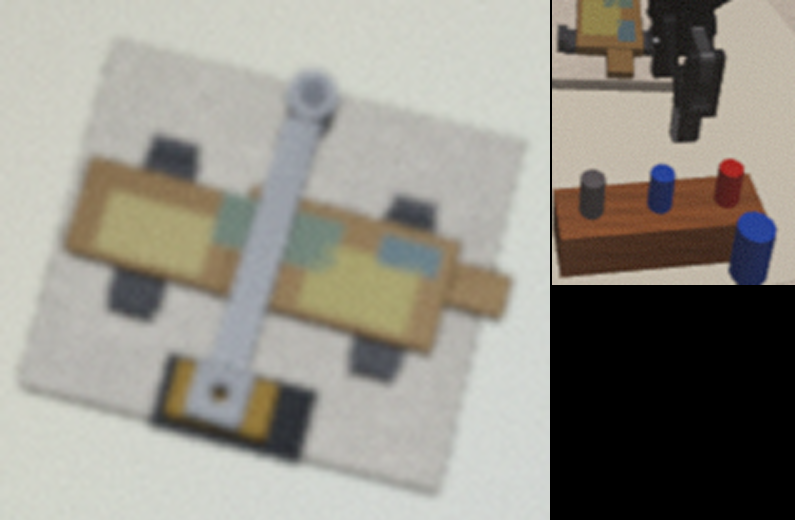

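The bar now lies across the artefact, with its eye hole at about (220,393) in the crop, over the shoe. The artefact hasn't moved, and the blue pin is under the gripper.

```bash

python3 -m inch '[0,-0.1,12,0,0,0,70,0,-0.1,12,0,0,0,70,0,-0.1,12,0,0,0,70,0,-0.1,12,0,0,0,70,0,-0.1,12,0,0,0,70,0,-0.1,12,0,0,0,70,0,0,12,0,0,0,70,0,0,12,0,0,0,70]'
python3 -m inch '[0,0,0,0,0,0,15,0,0,0,0,0,0,15,0,0,0,0,0,0,15,0,0,0,0,0,0,15,0,0,0,0,0,0,15,0,0,0,0,0,0,15,0,0,0,0,0,0,15,0,0,0,0,0,0,15]' 40
python3 -m inch '[0,0,-5,0,0,0,15,0,0,-15,0,0,0,15,0,0,-15,0,0,0,15,0,0,-15,0,0,0,15,0,0,-15,0,0,0,15,0,0,-15,0,0,0,15,0,0,0,0,0,0,15,0,0,0,0,0,0,15]'
python3 - <<'E'
from h import *
g=lambda x,y:(200+(x+.5)/5-.5,125+(y+.5)/5-.5)
print('eye',ray('top',*g(220,393),.072),'hole',ray('top',*g(221,394),.055))
go(.5147,.0656,.14,171.5,12)
b=pic('side','s3.png')[:,:,::-1]
u=proj('side',sensors.read_state()['tool_pos']).astype(int);print(u)
cv2.imwrite('pics/c3.png',cv2.resize(b[u[1]-50:u[1]+50,u[0]-50:u[0]+50],(600,600),interpolation=cv2.INTER_CUBIC))
E
```

```text
time: 9.1
tool_pos: [0.5503, -0.3078, 0.0574]
tcp_rot: [-0.232, -3.133, -0.0]
wrist_force: [-0.1, -0.3, 0.6]
width: 0.818
grip_force: 0.0
time: 9.9
tool_pos: [0.551, -0.3082, 0.0594]
tcp_rot: [0.232, 3.131, -0.001]
wrist_force: [-0.2, -0.3, 4.8]
width: 0.242
grip_force: 39.4
time: 10.7
tool_pos: [0.5506, -0.308, 0.1393]
tcp_rot: [0.232, 3.132, -0.001]
wrist_force: [0.2, -0.2, -0.9]
width: 0.242
grip_force: 39.2
eye [0.51395321 0.06604129 0.072     ] hole [0.51600234 0.06585865 0.055     ]
t 10.7 pos [ 0.5506 -0.308   0.1393] yaw 171.52 F [ 0.2 -0.2 -0.9] w 0.242 gf 39.2
shift [ 90.6 364.2  -1.1] turn [-0.03  0.07  0.02] | per row of 12 [ 7.55 30.35 -0.09] [-0.    0.01  0.  ]
[320 275]
```

View pics/c3.png

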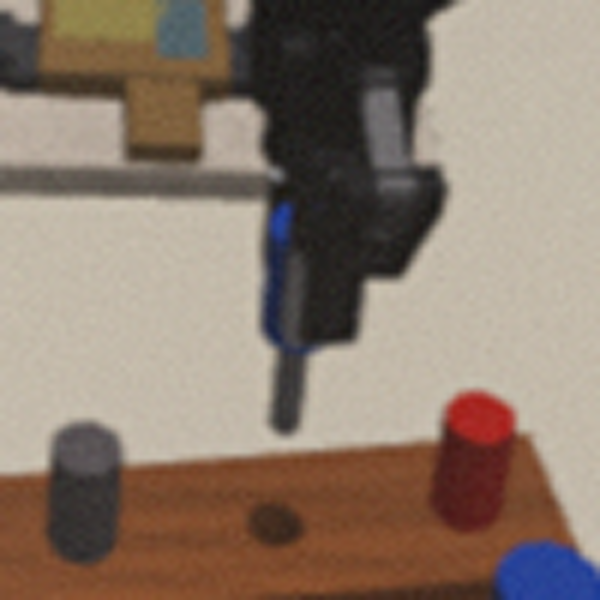

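```bash
cat >> h.py <<'E'
def plane(n,u,v,P,N):
    p=viewer.camera_params(n);K=np.array(p['K']);T=np.array(p['world_to_cam']);R,t=T[:3,:3],T[:3,3]
    c=-R.T@t;d=R.T@np.linalg.inv(K)@[u,v,1];return c+d*((P-c)@N)/(d@N)
E
python3 - <<'E'
from h import *
s=sensors.read_state();R=cv2.Rodrigues(s['tcp_rot'])[0];P=s['tool_pos']
q=lambda x,y:(270+(x+.5)/6-.5,225+(y+.5)/6-.5)
for n,c in(('mid',(291,349)),('shaft',(288,395)),('tip',(284.5,430)),('pocket',(275,523))):
    X=plane('side',*q(*c),P,R[:,1]);print(n,X.round(4),'tool',(R.T@(X-P)*1e3).round(1))
print('pocket on rack',ray('side',*q(275,523),.05))
b=cv2.imread('pics/s3.png')[285:297,300:330];g=cv2.cvtColor(b,cv2.COLOR_BGR2GRAY).astype(int);print(g[1:12:2])
E
```

```text
mid [ 0.547  -0.3071  0.1218] tool [ 3.1  0.  16.4]
shaft [ 0.5477 -0.3072  0.1031] tool [ 2.4 -0.  35.1]
tip [ 0.5478 -0.3072  0.0885] tool [ 2.2  0.  49.7]
pocket [ 0.5483 -0.3073  0.0482] tool [ 1.8  0.  90. ]
pocket on rack [ 0.54756265 -0.30877101  0.05      ]
[[187 189 189 187 187 186 187 185 187 188 185 188 186 191 182 137  86  55
   59  61  89 150 184 189 184 187 184 185 184 187]
 [183 190 187 188 184 187 186 185 185 184 182 185 186 189 180 131  72  60
   60  61  96 166 187 186 186 182 187 187 183 184]
 [189 187 190 183 188 185 186 188 186 186 186 184 187 191 180 121  71  55
   65  64 105 169 186 187 185 188 186 186 187 188]
 [185 186 187 185 186 185 184 187 188 188 186 184 186 184 163 101  60  63
   60  77 133 176 188 187 183 186 186 189 184 187]
 [183 184 188 186 186 187 182 187 188 183 185 187 186 185 151  92  57  58
   58  80 151 182 189 187 187 186 187 186 186 185]
 [185 184 184 189 186 186 189 183 188 187 187 185 187 191 175 128  79  61
   77 123 169 188 186 185 185 183 184 189 187 184]]
```

```bash

python3 -m inch '[0,0,-20,0,0,0,15,7.5,30.4,0,0,0,0,15,7.5,30.4,0,0,0,0,15,7.5,30.4,0,0,0,0,15,7.5,30.4,0,0,0,0,15,7.5,30.4,0,0,0,0,15,7.5,30.4,0,0,0,0,15,7.5,30.4,0,0,0,0,15]'
python3 -m inch '[7.5,30.4,0,0,0,0,15,7.5,30.4,0,0,0,0,15,7.5,30.4,0,0,0,0,15,7.5,30.4,0,0,0,0,15,7.5,30.4,0,0,0,0,15,0,0,0,0,0,4.1,15,0,0,10,0,0,4.1,15,0,0,10,0,0,0,15]'
python3 - <<'E'
from h import *
go(.5156,.0656,.1364,163.3,1)
b=pic('side','s4.png')[:,:,::-1];cv2.imwrite('pics/c4.png',cv2.resize(b[130:230,215:315],(800,600) if 0 else (600,600),interpolation=cv2.INTER_CUBIC))
E
```

```text
time: 11.55
tool_pos: [0.5286, -0.0882, 0.1571]
tcp_rot: [-0.232, -3.131, -0.001]
wrist_force: [0.0, 0.8, 0.1]
width: 0.241
grip_force: 39.3
time: 12.35
tool_pos: [0.5145, 0.0667, 0.1373]
tcp_rot: [-0.454, -3.107, 0.0]
wrist_force: [0.0, -0.1, -0.5]
width: 0.241
grip_force: 39.4
t 12.35 pos [0.5145 0.0667 0.1373] yaw 163.36 F [ 0.  -0.1 -0.5] w 0.241 gf 39.4
shift [-1.4 -0.7  0.9] turn [-0.03 -0.07  0.06] | per row of 1 [-1.41 -0.7   0.89] [-0.03 -0.07  0.06]
```

View pics/c4.png

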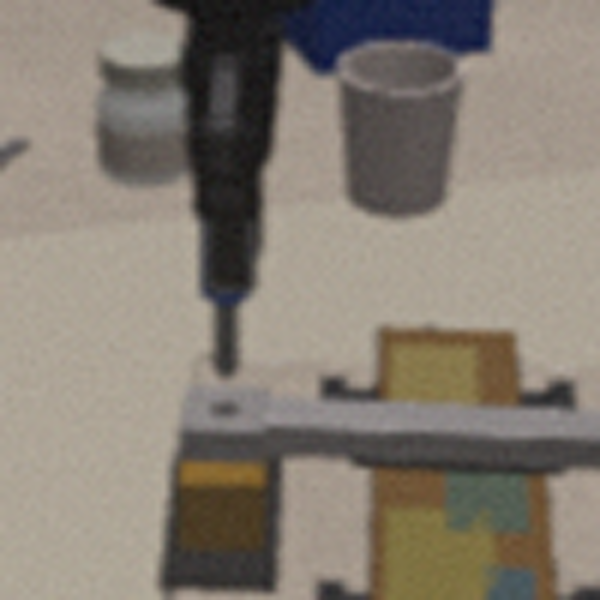

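The pin tip is at about (225,371) in the crop, just above the eye hole at (225,407). They are nearly in line; I'll work out the offset along the bar.

```bash
python3 - <<'E'
from h import *
s=sensors.read_state();R=cv2.Rodrigues(s['tcp_rot'])[0];P=s['tool_pos']
q=lambda x,y:(215+(x+.5)/6-.5,130+(y+.5)/6-.5)
for c in((225,372),(226,340)):
    X=plane('side',*q(*c),P,R[:,1]);print(X.round(4),(R.T@(X-P)*1e3).round(1))
e=ray('side',*q(225,407),.072);print('eye',e.round(4),(R.T@(e-P)*1e3).round(1))
b=cv2.cvtColor(cv2.imread('pics/s4.png'),cv2.COLOR_BGR2GRAY).astype(int)
print(b[183:192,244:262],b[196:200,246:260])
E
```

```text
[0.5106 0.0669 0.0905] [ 2.2  0.  44.7]
[0.5111 0.0668 0.1063] [ 1.8  0.  28.9]
eye [0.5109 0.0683 0.072 ] [ 2.3  1.4 63.2]
[[164 162 164 166 169 161 125  78  55  61 108 148 166 168 165 163 164 162]
 [165 165 163 164 165 160 125  79  53  63 106 152 165 168 165 167 163 165]
 [164 164 165 167 164 162 127  75  56  63 104 146 166 166 164 163 165 164]
 [168 165 164 162 169 159 126  72  56  65 102 154 168 164 165 163 161 163]
 [167 166 166 166 169 164 129  76  52  61 109 154 167 168 166 163 160 161]
 [164 164 165 165 158 153 118  74  49  60  99 145 167 165 163 166 165 165]
 [166 165 166 158 147 135 100  70  53  64 100 150 164 165 166 165 164 165]
 [165 167 159 150 147 145 110  65  56  59  95 139 158 157 159 159 164 161]
 [166 164 159 149 154 154 125  82  59  66 110 141 151 152 150 154 154 152]] [[136 133 133 135 134 132 126 124 134 129 138 129 134 136]
 [141 136 138 134 112 102  95  95 114 132 135 135 132 131]
 [134 134 140 131 106  90  79  86 103 125 132 133 133 137]
 [135 138 136 138 122 115 113 113 126 133 134 128 135 146]]
```

```bash

python3 -m inch '[-0.3,-0.7,3,0,0,0,15,0,0,3,0,0,0,15,0,0,3,0,0,0,15,0,0,3,0,0,0,15,0,0,2,0,0,0,15,0,0,2,0,0,0,15,0,0,2,0,0,0,15,0,0,2,0,0,0,15]'
python3 -c "
from h import *
go(.5156,.0656,.1364,163.3,1)"
```

```text
time: 13.2
tool_pos: [0.5152, 0.0657, 0.1188]
tcp_rot: [-0.456, -3.108, -0.001]
wrist_force: [-1.5, 0.6, 6.4]
width: 0.244
grip_force: 39.9
t 13.2 pos [0.5152 0.0657 0.1188] yaw 163.31 F [-1.5  0.6  6.4] w 0.244 gf 39.9
shift [ -0.4   0.  -17.6] turn [ 0.02 -0.01  0.01] | per row of 1 [ -0.41   0.03 -17.62] [ 0.02 -0.01  0.01]
```

```bash

python3 -m inch '[0.4,0,0,0,0,0,15,0.4,0,0,0,0,0,15,0,0,0.5,0,0,0,15,0,0,0.5,0,0,0,15,0,0,0.5,0,0,0,15,0,0,0.5,0,0,0,15,0,0,0,0,0,0,15,0,0,0,0,0,0,15]'
python3 -c "
from h import *
go(.5156,.0656,.1364,163.3,1)"
```

```text
time: 14.0
tool_pos: [0.5143, 0.0658, 0.1164]
tcp_rot: [-0.456, -3.108, -0.0]
wrist_force: [0.1, 1.9, -0.3]
width: 0.247
grip_force: 39.5
t 14.0 pos [0.5143 0.0658 0.1164] yaw 163.32 F [ 0.1  1.9 -0.3] w 0.247 gf 39.5
shift [ -1.3   0.1 -20. ] turn [ 0.   -0.02  0.02] | per row of 1 [ -1.29   0.15 -20.01] [ 0.   -0.02  0.02]
```

```bash

python3 -m inch '[0,0.3,1.5,0,0,0,15,0,0,1.5,0,0,0,15,0,0,1.5,0,0,0,15,0,0,1.5,0,0,0,15,0,0,1.5,0,0,0,15,0,0,1.5,0,0,0,15,0,0,1.5,0,0,0,15,0,0,1.5,0,0,0,15]'
python3 -c "
from h import *
go(.5156,.0656,.1364,163.3,1)"
```

```text
time: 14.8
tool_pos: [0.5144, 0.066, 0.1043]
tcp_rot: [-0.456, -3.108, 0.0]
wrist_force: [-1.7, 1.5, 1.1]
width: 0.243
grip_force: 39.5
t 14.8 pos [0.5144 0.066  0.1043] yaw 163.32 F [-1.7  1.5  1.1] w 0.243 gf 39.5
shift [ -1.3  -0.1 -32.1] turn [-0.   -0.01  0.02] | per row of 1 [ -1.25  -0.08 -32.09] [-0.   -0.01  0.02]
```

```bash

python3 -m inch '[0.4,0.2,0.5,0,0,0,15,0,0,0.5,0,0,0,15,0,0,0.5,0,0,0,15,0,0,0.5,0,0,0,15,0,0,0.5,0,0,0,15,0,0,0.5,0,0,0,15,0,0,0,0,0,0,15,0,0,0,0,0,0,15]'
python3 -c "
from h import *
go(.5156,.0656,.1364,163.3,1)"
```

```text
time: 15.6
tool_pos: [0.5143, 0.0662, 0.1018]
tcp_rot: [0.456, 3.108, -0.0]
wrist_force: [-2.1, -0.8, 3.2]
width: 0.245
grip_force: 39.8
t 15.6 pos [0.5143 0.0662 0.1018] yaw 163.32 F [-2.1 -0.8  3.2] w 0.245 gf 39.8
shift [ -1.4  -0.3 -34.6] turn [-0.01  0.02  0.02] | per row of 1 [ -1.42  -0.25 -34.61] [-0.01  0.02  0.02]
```

```bash

python3 -m inch '[0.2,-0.3,0.5,0,0,0,15,0,-0.3,0.5,0,0,0,15,0,-0.3,0.5,0,0,0,15,0,-0.3,0,0,0,0,15,0,0,0.5,0,0,0,15,0,0,0.5,0,0,0,15,0,0,0,0,0,0,15,0,0,0,0,0,0,15]'
python3 -c "
from h import *
go(.5156,.0656,.1364,163.3,1)"
```

```text
time: 16.4
tool_pos: [0.5137, 0.0654, 0.099]
tcp_rot: [0.456, 3.108, 0.0]
wrist_force: [-0.9, 1.3, 0.3]
width: 0.245
grip_force: 39.5
t 16.4 pos [0.5137 0.0654 0.099 ] yaw 163.32 F [-0.9  1.3  0.3] w 0.245 gf 39.5
shift [ -1.8   0.8 -37.4] turn [0.01 0.01 0.02] | per row of 1 [ -1.77   0.76 -37.43] [0.01 0.01 0.02]
```

The pin is past the shoe's top face with almost no force, so it's in the hole. Continuing down.

```bash

python3 -m inch '[0.2,0.2,1.5,0,0,0,15,0,0,1.5,0,0,0,15,0,0,1.5,0,0,0,15,0,0,1.5,0,0,0,15,0,0,1.5,0,0,0,15,0,0,1.5,0,0,0,15,0,0,1.5,0,0,0,15,0,0,1.5,0,0,0,15]'
python3 -c "
from h import *
go(.5156,.0656,.1364,163.3,1)"
```

```text
time: 17.2
tool_pos: [0.5135, 0.0655, 0.0868]
tcp_rot: [-0.456, -3.108, 0.0]
wrist_force: [0.2, 1.6, 0.2]
width: 0.246
grip_force: 39.5
t 17.2 pos [0.5135 0.0655 0.0868] yaw 163.32 F [0.2 1.6 0.2] w 0.246 gf 39.5
shift [ -2.    0.7 -49.6] turn [-0.01  0.    0.02] | per row of 1 [ -1.99   0.73 -49.58] [-0.01  0.    0.02]
```

```bash

python3 -m inch '[0,0.2,1,0,0,0,15,0,0,1,0,0,0,15,0,0,1,0,0,0,15,0,0,1,0,0,0,15,0,0,1,0,0,0,15,0,0,1,0,0,0,15,0,0,1,0,0,0,15,0,0,0.5,0,0,0,15]'
python3 -c "
from h import *
go(.5156,.0656,.1364,163.3,1)"
```

```text
time: 18.0
tool_pos: [0.5138, 0.0658, 0.0813]
tcp_rot: [-0.456, -3.108, 0.0]
wrist_force: [-5.3, -1.0, 14.6]
width: 0.244
grip_force: 40.7
t 18.0 pos [0.5138 0.0658 0.0813] yaw 163.32 F [-5.3 -1.  14.6] w 0.244 gf 40.7
shift [ -1.8   0.4 -55.1] turn [-0.   -0.01  0.02] | per row of 1 [ -1.8    0.36 -55.14] [-0.   -0.01  0.02]
```

It bottomed out at the expected home height (TCP z 81.3 mm, predicted 81.4) with 14.6 N. I'll unload, release and retreat.

```bash

python3 -m inch '[0,0,-0.6,0,0,0,15,0,0,-0.5,0,0,0,22,0,0,0,0,0,0,30,0,0,0,0,0,0,60,0,0,0,0,0,0,60,0,0,0,0,0,0,60,0,0,-10,0,0,0,60,0,0,-20,0,0,0,60]'
python3 -m inch '[0,0,-30,0,0,0,60,0,0,-40,0,0,0,60,30,30,0,0,0,0,60,30,30,0,0,0,0,60,30,30,0,0,0,0,60,30,30,0,0,0,0,60,0,0,0,0,0,0,60,0,0,0,0,0,0,60]'
python3 - <<'E'
from h import *
go(.5156,.0656,.1364,163.3,1)
t=pic('top','t5.png')[:,:,::-1];b=pic('side','s5.png')[:,:,::-1]
A=cv2.resize(t[145:225,200:310],(440,320),interpolation=cv2.INTER_CUBIC);C=cv2.resize(b[150:230,220:310],(360,320),interpolation=cv2.INTER_CUBIC)
cv2.imwrite('pics/c5.png',np.hstack([A,C]))
E
```

```text
time: 18.8
tool_pos: [0.5119, 0.0656, 0.1096]
tcp_rot: [-0.455, -3.104, 0.001]
wrist_force: [0.6, -0.8, 0.1]
width: 0.704
grip_force: 0.0
time: 19.6
tool_pos: [0.4329, 0.2158, 0.1813]
tcp_rot: [0.451, 3.108, 0.0]
wrist_force: [0.2, 1.1, 0.3]
width: 0.701
grip_force: 0.0
t 19.6 pos [0.4329 0.2158 0.1813] yaw 163.49 F [0.2 1.1 0.3] w 0.701 gf 0.0
shift [-122.  -120.5   45. ] turn [0.01 0.06 0.19] | per row of 1 [-121.96 -120.48   44.99] [0.01 0.06 0.19]
```

View pics/c5.png

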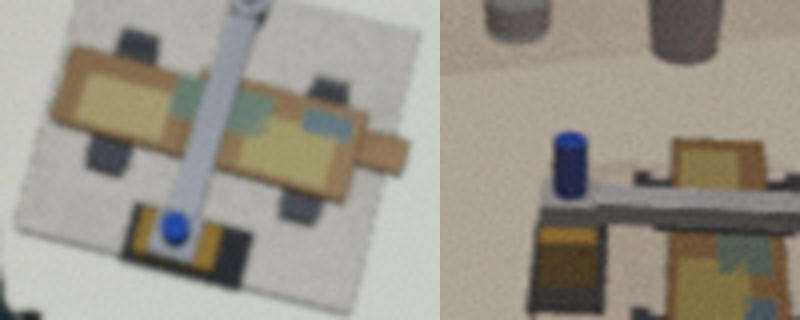

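The blue pin stands upright on the eye, at (175,228) in the top crop and (570,165) in the side crop. Its handle is flush with the eye, no shaft shows, and the gripper is clear.

```bash
python3 -c "
from workcell import job
print(job.finish_job())"
```

```text
the job is handed in; nothing more can be done
None
```

The bar is closed over the latch shoe, and the blue-handled pin is threaded through both holes, seated home and released. I handed the job in about 20 s into the 72 s limit; the hand-in gave no verdict.

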